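# Sweep the bucket caps into the wash tray and put the bench pusher back in its stand

### The job

Pick up the bench pusher and sweep the three loose black caps along the bench, through the open side of the steel tray, until all of them are completely inside it; touch the caps only with the pusher, not with the gripper or arm. Then lower the pusher blade-down into the long slot of the white stand until it rests on the slot's bottom, and only then let go, leaving it standing there upright. Leave the jar, bottle, beaker and stack of dishes where they are.

Things in the scene. Friction and masses are not known exactly. Their poses are not given: they have to be found in the camera images.
- pusher: upright bench pusher (squeegee) standing free on its blade, about 300 g. Blade: black rubber below, steel above, 18 mm thick (its x), 120 mm long (its y), from 0 to 55 mm height. Grey handle above it: 24 mm thick (x), 40 mm wide (y), from 55 to 135 mm height. Origin: centre of the blade's underside; z up along the handle. The same either way round.
- cap0: bucket cap: black ribbed plastic disc, 50 mm diameter, 30 mm high, about 50 g, lying flat and loose on the bench; all three are alike. Origin: centre of its underside, z up.
- cap1: bucket cap: black ribbed plastic disc, 50 mm diameter, 30 mm high, about 50 g, lying flat and loose on the bench; all three are alike. Origin: centre of its underside, z up.
- cap2: bucket cap: black ribbed plastic disc, 50 mm diameter, 30 mm high, about 50 g, lying flat and loose on the bench; all three are alike. Origin: centre of its underside, z up.
- tray: fixed wash tray: three steel walls 4 mm thick, 40 mm high; its sheet floor is level with the bench, no lip at the open side. Origin: centre of its floor; x points from the open side (x = -89 mm) to the back wall (inner face x = +85 mm); side walls' inner faces at y = +-110 mm. A cap is completely inside when its centre is beyond x = -64 mm.
- holder_hole0 (a point): middle of the mouth of the long slot in the fixed white plastic stand (block 110 x 170 mm, 42 mm high; mouth at its top face). Slot 23 mm wide (its x), 125 mm long (its y), 30 mm deep, mouth chamfered 3 mm; z up. A second, short slot (65 mm long) lies 49 mm away at +x, not for this pusher.
- jar: bystander: brown glass jar, 54 mm diameter, 90 mm high, loose. Origin: centre of its underside.
- bottle: bystander: clear bottle, 60 mm diameter, 130 mm high, loose. Origin: centre of its underside.
- beaker: bystander: glass beaker, 70 mm diameter, 90 mm high, loose. Origin: centre of its underside.
- dishes: bystander: stack of clear round dishes, one piece, 90 mm diameter, 45 mm high, loose. Origin: centre of its underside.
Not all that is in view belongs to the job. Of the things that look like the pusher, take the one that is farthest to the robot's right at the start.

How it is judged:
By the outcome, as a careful person would: the job done as asked, in the order asked, and still so for the second after the job is handed in, with the robot touching nothing.
It also fails if it takes over 67 s, if anything falls off the work surface, if the arm or the gripper's body presses on something with over 40 N, if the wrist force passes 120 N, or if a joint passes its speed limit or range.

### The arm

A 7-joint arm with a two-finger parallel gripper is mounted at the origin on the work surface. World frame = base frame: x ahead of the robot, y to its left, z up, the work surface at z = 0. Lengths are in m, angles in rad, forces in N, time in s.
With the tool pointing down it reaches from about 0.425 to 0.8 m from the base axis. Payload 8.3 kg.
Tool frame: the origin (TCP) lies midway between the tips of the shut fingers; the grasp point (between the pads) lies behind it (grip_depth is the z of the grasp point in the tool frame, in m); z points along the fingers, y is the line along which they close (so a half turn about z gives the same grasp; the last joint's range is limited). The gripper opens to 85 mm and grips with 20 to 120 N. Pads are 22 mm wide; open, the fingers measure 114 mm over their backs; the gripper's body (76 mm by 85 mm) begins 54 mm behind the grasp point. The pads swing forward as they close: fully open they stand 13 mm farther back than shut.
Start: joints at [1.217, 0.383, 0.016, 1.37, -0.006, 1.388, -0.046], TCP at [0.179, -0.599, 0.231] pointing down, gripper open.
Joint ranges: [-2.95, 2.95], [-0.25, 2.06], [-1.52, 1.56], [0.18, 2.33], [-1.44, 4.58], [0.02, 2.06], [-3.01, 3.01]. Speed limits (rad/s): [2.39, 2.39, 3.01, 3.01, 3.14, 3.14, 3.14].

### API

Orientations are given as [roll, pitch, yaw] about the fixed x, y, z axes, in that order (R = Rz(yaw) Ry(pitch) Rx(roll)).
In Python, from plant import get_state, read_camera, hand_in, regions_of, mark_of, grip_depth gives the robot as it stands. The module is installed in compiled form; this text tells all that it offers.
- The arm moves only by the shell command python3 -m crank 'ROWS' [FORCE]. ROWS is JSON, a list of rows, each an object with "gripper": the opening, from 0 (shut) to 1 (fully open); "travel": the shift along the tool's x, y, z as a fraction of full scale, a list of three; "spin": the turn about the tool's z as a fraction of full scale. In form: [{"gripper": gripper, "travel": [dx, dy, dz], "spin": spin}, ...]. A call has exactly 8 rows; each row shifts and turns the commanded pose from where the row before left it, along the tool's axes as they then stand; what a row does not reach is not made up. Full scale, the value 1, is 2.5 cm for a shift and 4 degrees for a turn. A row lasts 1/12 s, in which the tool goes at most 41.7 mm and 7.16 degrees, less where a joint would pass 70% of its speed; a pose out of reach is approached as far as the arm can. A call with a number of a shift or a turn outside -1 to 1 is refused whole. A call with a gripper value outside its range is refused whole. The fingers move at their own pace and stop on an object; FORCE is the grip in N (left out, the last holds). Time passes only in rows, so rows that do not move let the fingers close, or fill a call up. It gives the time, the measured TCP pose, the force, the opening and the grip force at its end, in the units of the state.
- get_state(): the state, without advancing time (a new reading comes with each control period).
- read_camera(name): name is "scene" or "top" or "wrist"; returns a dict with "pixels" (480x640x3 uint8, blue, green, red), "fx", "fy", "cx", "cy" (pixels), "rvec" (rotation vector, rad) and "tvec" (3), from world to camera coordinates, as OpenCV has them; the wrist camera has in their place "mount" (4x4, takes a point from camera to tool coordinates, whose origin is the TCP and whose axes are the flange's). Camera axes: x right, y down, z forward; pixel columns grow to the right and rows downward; lengths in m; the calibration is good to about 2 mm. A picture is of the moment at which its call begins: read the wrist's pose just before it. There is no depth.
- hand_in(): hands the job in; it is judged then, once.
Trained networks look in the newest picture that a camera, given by its name, has taken for a name from the list of things; names that differ only in an ending like _2 or _b are one class to them, and where a whole thing is asked for, a point or a joint stands for the part that bears it (a point fixed in the world has none). Each returns a list of dicts, best first, with "confidence" (0 to 1); they miss things now and then, are a little off and sometimes report something else, mostly with a low value. They report only what shows in the picture. A call takes as long as a camera call. They do not tell look-alikes from the thing itself.
- regions_of(camera, label): "region" (480x640 bool, what is visible of it) and "box" ([left, top, width, height] in pixels, round what is visible of it).
- mark_of(camera, label): "point" ([row, column] in pixels: a listed point, or the origin of a listed thing).
The state is a dict: "t": time; "qpos": joint angles; "dq": joint speeds; "joint_torque": joint torques, N m; "tool_pos": TCP position; "ee_rot": TCP orientation; "contact_force": force on the tool from outside, world axes, zero at the start; "wrist_torque": the same for the moment, N m; "finger_gap": finger opening in m; "grasp_force": force on a finger pad.
Only numpy, scipy, OpenCV 4.12 (cv2) and the standard library are available. Lean on these libraries where they do the work, as an engineer would, in place of code of your own. Each camera call takes 0.05 s, during which the arm holds its last target. There are 200 camera calls.

## Working session

There is one attempt and no reset: what is moved stays moved. The work goes in short steps, Python scripts to look and compute and a shell command to move; the robot and the scene stay as the last step left them, time stands still between calls to the robot, and variables do not carry over. Pictures are saved under pics/ and viewed, at most 10 in all, crops included, and the job is handed in when it is done.

```bash
mkdir -p pics
cat > h.py <<'E'
import numpy as np, cv2
from plant import *
def R_of(rpy):
    from scipy.spatial.transform import Rotation as R
    return R.from_euler('xyz',rpy).as_matrix()
def cam(name):
    s=get_state(); c=read_camera(name)
    K=np.array([[c['fx'],0,c['cx']],[0,c['fy'],c['cy']],[0,0,1.]])
    if 'mount' in c:
        T=np.eye(4);T[:3,:3]=R_of(s['ee_rot']);T[:3,3]=s['tool_pos'];M=T@np.array(c['mount'])
        Rcw=M[:3,:3];o=M[:3,3]
    else:
        Rw=cv2.Rodrigues(np.array(c['rvec'],float))[0];Rcw=Rw.T;o=-Rcw@np.array(c['tvec'],float).ravel()
    return c['pixels'],K,Rcw,o
def at(cm,row,col,z):
    _,K,R,o=cm
    d=R@np.linalg.inv(K)@np.array([col,row,1.]);return o+d*(z-o[2])/d[2]
def proj(cm,p):
    _,K,R,o=cm
    q=K@(R.T@(np.array(p)-o));return q[:2]/q[2]
E
python3 - <<'E'
from h import *
s=get_state();print({k:np.round(v,3).tolist() for k,v in s.items()},grip_depth)
for n in('scene','top'):
    c=cam(n);cv2.imwrite(f'pics/{n}0.png',c[0]);print(n,c[3].round(3))
    for l,z in dict(pusher=0,cap0=0,tray=0,holder_hole0=.042,jar=0,bottle=0,beaker=0,dishes=0).items():
        for m in mark_of(n,l): print(l,'mark',np.round(m['point']),round(m['confidence'],2),at(c,*m['point'],z).round(3)[:2])
    for m in regions_of(n,'pusher'):print('reg',m['box'],round(m['confidence'],2))
E
```

```text
{'t': 0.0, 'qpos': [1.217, 0.384, 0.016, 1.371, -0.006, 1.388, -0.046], 'dq': [0.0, 0.001, -0.0, -0.001, 0.0, -0.0, -0.001], 'joint_torque': [-0.0, -62.76, 0.844, -37.182, 0.016, 0.014, -0.0], 'tool_pos': [0.179, -0.598, 0.23], 'ee_rot': [-3.14, 0.0, 0.291], 'contact_force': [0.315, -1.592, 0.849], 'wrist_torque': [-0.052, 0.017, 0.035], 'grasp_force': 0.0, 'finger_gap': 0.086} -0.0187
scene [1.474 0.357 1.12 ]
pusher mark [224. 410.] 0.95 [0.344 0.144]
pusher mark [257. 226.] 0.61 [ 0.634 -0.24 ]
cap0 mark [269. 280.] 0.83 [ 0.616 -0.101]
cap0 mark [248. 306.] 0.63 [ 0.529 -0.07 ]
cap0 mark [253. 226.] 0.55 [ 0.622 -0.245]
tray mark [302. 415.] 0.97 [0.586 0.23 ]
tray mark [304. 235.] 0.51 [ 0.753 -0.149]
holder_hole0 mark [185. 192.] 0.69 [ 0.477 -0.426]
holder_hole0 mark [297. 511.] 0.41 [0.519 0.43 ]
jar mark [225. 250.] 0.76 [ 0.513 -0.236]
beaker mark [219. 347.] 0.72 [ 0.391 -0.014]
dishes mark [298. 512.] 0.69 [0.482 0.436]
reg [390.3, 188.3, 45.6, 45.4] 0.92
reg [205.3, 213.9, 38.5, 55.2] 0.91
top [0.452 0.015 1.009]
pusher mark [199. 426.] 0.85 [ 0.626 -0.244]
pusher mark [320. 245.] 0.63 [0.355 0.155]
cap0 mark [245. 344.] 0.9 [ 0.519 -0.06 ]
cap0 mark [207. 358.] 0.8 [ 0.606 -0.09 ]
cap0 mark [206. 301.] 0.78 [0.606 0.038]
tray mark [214. 216.] 0.75 [0.585 0.224]
holder_hole0 mark [269. 516.] 0.87 [ 0.469 -0.428]
jar mark [248. 426.] 0.61 [ 0.515 -0.242]
jar mark [258. 114.] 0.52 [0.486 0.441]
bottle mark [143. 382.] 0.93 [ 0.753 -0.144]
beaker mark [308. 324.] 0.91 [ 0.38  -0.015]
beaker mark [212. 218.] 0.68 [0.589 0.222]
beaker mark [197. 422.] 0.25 [ 0.631 -0.235]
dishes mark [258. 115.] 0.65 [0.486 0.44 ]
dishes mark [214. 216.] 0.26 [0.587 0.224]
reg [416.7, 167.6, 30.6, 53.5] 0.9
reg [216.8, 300.9, 53.4, 43.2] 0.79
```

View pics/scene0.png

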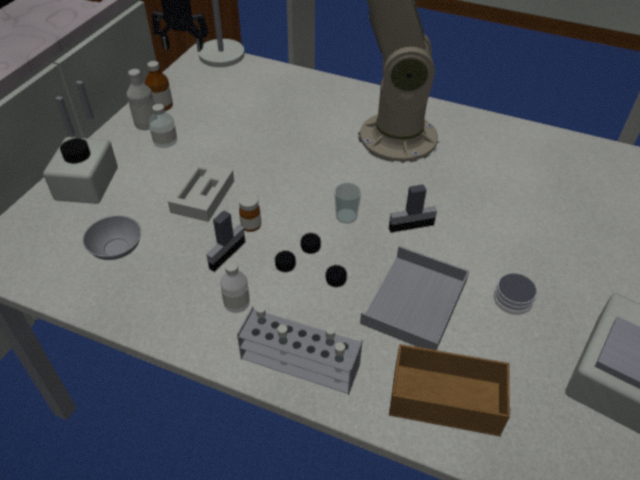

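View pics/top0.png

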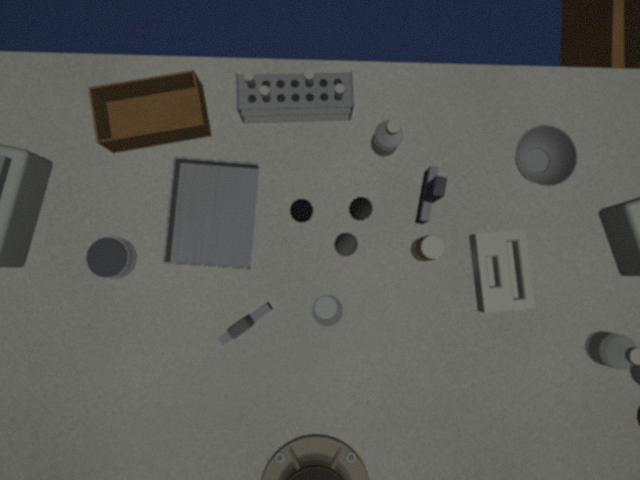

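Scene and top show two pusher look-alikes: top (row 199, col 426), i.e. y≈-0.24, and top (320, 245), i.e. y≈+0.155. The robot's right is -y, so I choose (199, 426). The caps are at top (245,344), (207,358) and (206,301). The tray is at (214,216), and the slot farther right in the stand, at (269,518), looks longer. Next is a close check.

Run:
```python
from h import *
c=cam('top');im=c[0]
def crop(i,r,q,h,w,f): return cv2.resize(i[r:r+h,q:q+w],None,fx=f,fy=f,interpolation=cv2.INTER_CUBIC)
a=crop(im,145,155,135,180,800/180/2) 
b=crop(im,160,400,160,145,2.5)
s=cam('scene');d=crop(s[0],235,350,120,130,3)
C=np.zeros((600,800,3),np.uint8)
C[:a.shape[0],:a.shape[1]]=a;C[:400,430:430+b.shape[1]]=b[:,:370];C[310:600,:390]=d[:290]
cv2.imwrite('pics/c1.png',np.clip(C*1.5,0,255).astype(np.uint8))
# pusher region outlines, caps regions
for n,cm in(('top',c),('scene',s)):
    for l,z in(('pusher',0),('cap0',.015),('tray',0)):
        for m in regions_of(n,l):
            if m['confidence']<.4: continue
            r=cv2.minAreaRect(np.argwhere(m['region'])[:,::-1].astype(np.float32))
            P=[at(cm,y,x,z)[:2].round(3).tolist() for x,y in cv2.boxPoints(r)]
            print(n,l,round(m['confidence'],2),np.round(r[0]),P)
```

```text
top pusher 0.89 [246. 323.] [[0.32, 0.216], [0.401, 0.11], [0.377, 0.092], [0.297, 0.198]]
top pusher 0.61 [432. 196.] [[0.572, -0.218], [0.705, -0.244], [0.696, -0.298], [0.563, -0.271]]
top cap0 0.9 [301. 210.] [[0.597, 0.072], [0.632, 0.039], [0.595, 0.001], [0.56, 0.034]]
top cap0 0.69 [346. 244.] [[0.545, -0.036], [0.546, -0.087], [0.495, -0.087], [0.495, -0.036]]
top cap0 0.59 [361. 208.] [[0.6, -0.061], [0.635, -0.095], [0.603, -0.128], [0.568, -0.093]]
top tray 0.9 [212. 213.] [[0.478, 0.336], [0.715, 0.326], [0.702, 0.131], [0.464, 0.145]]
scene pusher 0.67 [411. 207.] [[0.245, 0.035], [0.16, 0.15], [0.317, 0.212], [0.394, 0.104]]
scene pusher 0.6 [219. 240.] [[0.638, -0.348], [0.483, -0.329], [0.544, -0.216], [0.69, -0.24]]
scene cap0 0.87 [284. 260.] [[0.576, -0.136], [0.556, -0.089], [0.62, -0.059], [0.64, -0.105]]
scene cap0 0.82 [311. 243.] [[0.499, -0.098], [0.479, -0.051], [0.542, -0.025], [0.562, -0.07]]
scene cap0 0.62 [336. 276.] [[0.574, 0.002], [0.554, 0.046], [0.615, 0.069], [0.634, 0.027]]
scene tray 0.98 [414. 296.] [[0.691, 0.126], [0.407, 0.119], [0.439, 0.328], [0.707, 0.312]]
```

View pics/c1.png

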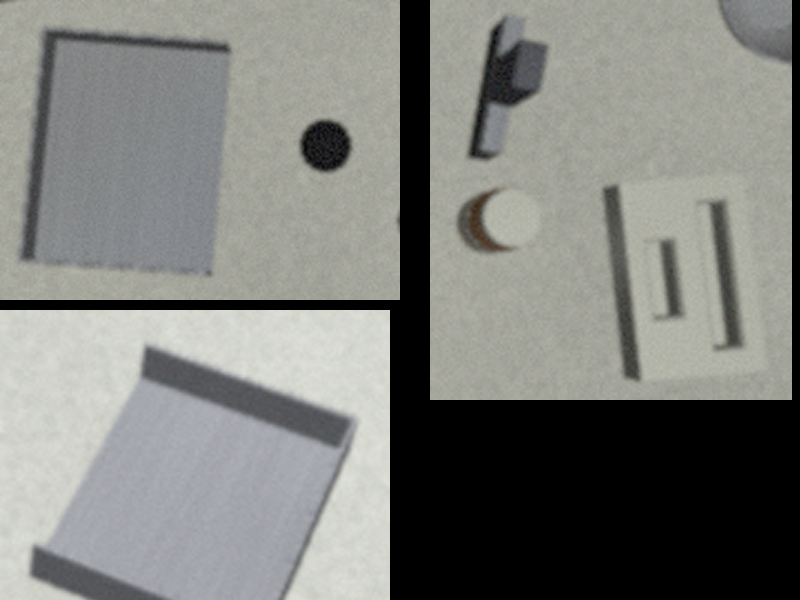

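Crop: the right pusher's blade runs from (513,17) to (488,155), with its handle top at about (529,66). The tray is open on its right side (-y). The longer slot, centred at (720,274) in the crop, is the one on the far right.

Run:
```python
from h import *
c=cam('top')
f=lambda x,y,z:at(c,160+y/2.5,400+(x-430)/2.5,z)[:2].round(4)
g=lambda x,y,z:at(c,145+y/2.222,155+x/2.222,z)[:2].round(4)
print('blade',f(513,17,.055),f(488,155,.055),'handle',f(529,66,.135))
print('slot',[f(*p,.042) for p in((710,201),(730,349),(698,202),(722,200),(742,348),(718,349))])
print('tray open z0',g(230,50,0),g(211,272,0),'z04',g(230,47,.04),g(211,272,.04),'back top',g(45,30,.04),g(22,260,.04))
for p in((.6,.04),(.52,-.065),(.605,-.095)):print(proj(c,(*p,.03)))
s=cam('scene')
for n,cm in(('top',c),('scene',s)):
  for l in('jar','bottle','beaker','dishes'):
    for m in regions_of(n,l)[:1]: print(n,l,m['box'],m['confidence'])
```

```text
blade [ 0.6871 -0.247 ] [ 0.567  -0.2237] handle [ 0.6283 -0.2371]
slot [array([ 0.5308, -0.4206]), array([ 0.4039, -0.434 ]), array([ 0.5298, -0.41  ]), array([ 0.5318, -0.4312]), array([ 0.4048, -0.4445]), array([ 0.4038, -0.4236])]
tray open z0 [0.6922 0.1337] [0.4687 0.1475] z04 [0.6857 0.1291] [0.468  0.1423] back top [0.6993 0.3067] [0.4779 0.3195]
[299.51747691 206.7732228 ]
[347.75285438 244.12116899]
[361.61852551 205.3268666 ]
top jar [413.2, 234.2, 30.9, 26.3] 0.73
top beaker [310.0, 291.9, 31.4, 36.7] 0.79
top dishes [86.0, 237.4, 50.4, 44.3] 0.94
scene jar [235.9, 192.4, 24.9, 41.7] 0.88
scene bottle [236.8, 192.3, 25.3, 40.2] 0.69
scene beaker [334.0, 183.8, 27.9, 39.9] 0.89
scene dishes [492.6, 270.8, 41.9, 41.4] 0.9
```

```bash
cat >> h.py <<'E'
def go(x,y,z,yawdeg):
    "units from present pose to target (tool axes as they stand now)"
    s=get_state();R=R_of(s['ee_rot']);d=R.T@(np.array([x,y,z])-s['tool_pos'])/.025
    y0=np.degrees(np.arctan2(R[1,0],R[0,0]))
    print('t',round(s['t'],2),'pos',np.round(s['tool_pos'],4),'yaw',y0.round(2),'gap',round(s['finger_gap'],4),'F',np.round(s['contact_force'],1),'| travel',d.round(2),'spin',((y0-yawdeg)/4).round(2))
E
python3 -m crank '[{"gripper":1,"travel":[0,0,0],"spin":0.98},{"gripper":1,"travel":[0,0,0],"spin":0.98},{"gripper":1,"travel":[0,0,0],"spin":0.98},{"gripper":1,"travel":[0,0,0],"spin":0.98},{"gripper":1,"travel":[0,0,0],"spin":0.98},{"gripper":1,"travel":[0,0,0],"spin":0.98},{"gripper":1,"travel":[0,0,0],"spin":0.98},{"gripper":1,"travel":[0,0,0],"spin":0}]' 60
python3 -c "
from h import *
go(.61,-.24,.23,-11)"
```

```text
t: 2.57
tool_pos: [0.1793, -0.5987, 0.2313]
ee_rot: [-3.141, 0.0, -0.191]
contact_force: [-0.4, -0.1, -0.0]
finger_gap: 0.0856
grasp_force: 0.0
t 2.57 pos [ 0.1793 -0.5987  0.2313] yaw -10.95 gap 0.0856 F [-0.4 -0.1 -0. ] | travel [ 14.19 -17.36   0.05] spin 0.01
```

```bash
python3 -m crank '[{"gripper":1,"travel":[0.59,-0.72,0],"spin":0},{"gripper":1,"travel":[0.59,-0.72,0],"spin":0},{"gripper":1,"travel":[0.59,-0.72,0],"spin":0},{"gripper":1,"travel":[0.59,-0.72,0],"spin":0},{"gripper":1,"travel":[0.59,-0.72,0],"spin":0},{"gripper":1,"travel":[0.59,-0.72,0],"spin":0},{"gripper":1,"travel":[0.59,-0.72,0],"spin":0},{"gripper":1,"travel":[0.59,-0.72,0],"spin":0}]' >/dev/null
python3 -m crank '[{"gripper":1,"travel":[0.59,-0.72,0],"spin":0},{"gripper":1,"travel":[0.59,-0.72,0],"spin":0},{"gripper":1,"travel":[0.59,-0.72,0],"spin":0},{"gripper":1,"travel":[0.59,-0.72,0],"spin":0},{"gripper":1,"travel":[0.59,-0.72,0],"spin":0},{"gripper":1,"travel":[0.59,-0.72,0],"spin":0},{"gripper":1,"travel":[0.59,-0.72,0],"spin":0},{"gripper":1,"travel":[0.59,-0.72,0],"spin":0}]' >/dev/null
python3 -m crank '[{"gripper":1,"travel":[0.59,-0.72,0],"spin":0},{"gripper":1,"travel":[0.59,-0.72,0],"spin":0},{"gripper":1,"travel":[0.59,-0.72,0],"spin":0},{"gripper":1,"travel":[0.59,-0.72,0],"spin":0},{"gripper":1,"travel":[0.59,-0.72,0],"spin":0},{"gripper":1,"travel":[0.59,-0.72,0],"spin":0},{"gripper":1,"travel":[0.59,-0.72,0],"spin":0},{"gripper":1,"travel":[0,0,0],"spin":0}]'
python3 - <<'E'
from h import *
c=cam('wrist');cv2.imwrite('pics/w1.png',c[0])
print(c[3].round(3),c[2].round(2).tolist())
for m in mark_of('wrist','pusher'):print(m,at(c,*m['point'],0))
for p in((.627,-.2365,.135),(.6871,-.247,.055),(.567,-.2237,.055)):print(proj(c,p).round())
go(.627,-.2365,.08,-11)
E
```

```text
t: 4.57
tool_pos: [0.5933, -0.2498, 0.2308]
ee_rot: [-3.138, -0.001, -0.179]
contact_force: [0.5, 1.0, -0.7]
finger_gap: 0.0853
grasp_force: 0.0
[ 0.676 -0.265  0.374] [[-0.18, -0.93, -0.32], [-0.98, 0.17, 0.06], [-0.0, 0.32, -0.95]]
{'point': [155.6, 299.8], 'confidence': 0.92} [ 0.63331173 -0.23894798  0.        ]
[287. 195.]
[293.  91.]
[294. 246.]
t 4.67 pos [ 0.5905 -0.2543  0.231 ] yaw -10.54 gap 0.0856 F [-0.7 -0.4  0.1] | travel [ 1.31 -0.97  6.04] spin 0.12
```

View pics/w1.png

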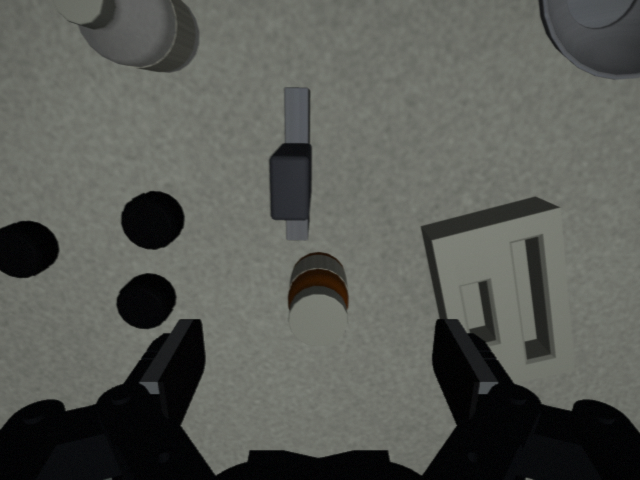

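The wrist view shows the pusher's blade aligned with the tool, from (297,88) to (297,240), with its handle top centred near (290,188). The slot corners are at (512,241), (544,236), (555,358) and (527,363), and the jar is at (318,310).

Run:
```python
from h import *
c=cam('wrist')
a,b=at(c,88,297,.055),at(c,240,297,.055);print(a,b,(a+b)/2,np.linalg.norm(a-b),np.degrees(np.arctan2(*(a-b)[1::-1])))
print('handle',at(c,188,290,.135))
S=[at(c,r,q,.042)[:2] for q,r in((512,241),(544,236),(555,358),(527,363))];print(np.round(S,4),np.mean(S,0))
go(.628,-.237,.08,-11)
```

```text
[ 0.68545321 -0.25591678  0.055     ] [ 0.56845935 -0.23190271  0.055     ] [ 0.62695628 -0.24390975  0.055     ] 0.11943298590262746 -11.599379582944108
handle [ 0.62805337 -0.24396095  0.135     ]
[[ 0.5287 -0.4148]
 [ 0.5283 -0.4423]
 [ 0.3993 -0.4522]
 [ 0.3985 -0.4254]] [ 0.46370665 -0.43364997]
t 4.72 pos [ 0.5897 -0.2558  0.2311] yaw -10.68 gap 0.0854 F [-1.  -0.8 -0.4] | travel [ 1.37 -1.03  6.04] spin 0.08
```

```bash
python3 -m crank '[{"gripper":1,"travel":[0.7,-0.46,0.2],"spin":0.1},{"gripper":1,"travel":[0.67,-0.45,0.84],"spin":0},{"gripper":1,"travel":[0,0,1],"spin":0},{"gripper":1,"travel":[0,0,1],"spin":0},{"gripper":1,"travel":[0,0,1],"spin":0},{"gripper":1,"travel":[0,0,0.8],"spin":0},{"gripper":1,"travel":[0,0,0],"spin":0},{"gripper":1,"travel":[0,0,0],"spin":0}]' 60 >/dev/null
python3 - <<'E'
from h import *
c=cam('wrist');cv2.imwrite('pics/w2.png',c[0])
go(.628,-.24,.08,-11)
E
```

```text
t 5.43 pos [ 0.6277 -0.241   0.1115] yaw -11.24 gap 0.0856 F [ 0.9 -0.3 -0.3] | travel [ 0.   -0.04  1.26] spin -0.06
```

View pics/w2.png

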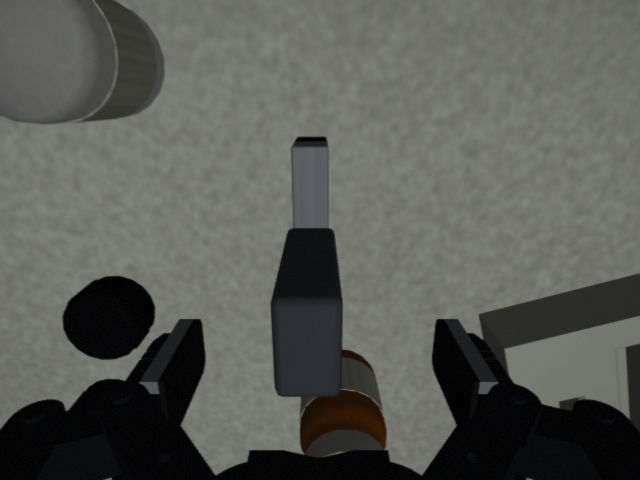

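The handle (272–342, rows 228–395) stands between the fingers and the jar is clear, so I'll descend and close.

```bash
python3 -m crank '[{"gripper":1,"travel":[0,0,0.7],"spin":0},{"gripper":1,"travel":[0,0,0.5],"spin":0},{"gripper":1,"travel":[0,0,0],"spin":0},{"gripper":0,"travel":[0,0,0],"spin":0},{"gripper":0,"travel":[0,0,0],"spin":0},{"gripper":0,"travel":[0,0,0],"spin":0},{"gripper":0,"travel":[0,0,0],"spin":0},{"gripper":0,"travel":[0,0,0],"spin":0}]' 60
python3 -m crank '[{"gripper":0,"travel":[0,0,0],"spin":0},{"gripper":0,"travel":[0,0,0],"spin":0},{"gripper":0,"travel":[0,0,0],"spin":0},{"gripper":0,"travel":[0,0,0],"spin":0},{"gripper":0,"travel":[0,0,0],"spin":0},{"gripper":0,"travel":[0,0,0],"spin":0},{"gripper":0,"travel":[0,0,0],"spin":0},{"gripper":0,"travel":[0,0,0],"spin":0}]' 80
python3 -c "
from h import *
go(.60,-.012,.145,-4)"
```

```text
t: 6.1
tool_pos: [0.6282, -0.2397, 0.081]
ee_rot: [3.142, -0.001, -0.195]
contact_force: [-0.8, 1.4, -0.1]
finger_gap: 0.0253
grasp_force: 0.0
t: 6.77
tool_pos: [0.6286, -0.2392, 0.0812]
ee_rot: [-3.141, -0.001, -0.195]
contact_force: [0.2, 2.8, 5.8]
finger_gap: 0.0234
grasp_force: 79.6
t 6.77 pos [ 0.6286 -0.2392  0.0812] yaw -11.15 gap 0.0234 F [0.2 2.8 5.8] | travel [-2.87 -8.7  -2.55] spin -1.79
```

```bash
python3 -m crank '[{"gripper":0,"travel":[0,0,-0.6],"spin":0},{"gripper":0,"travel":[0,0,-1],"spin":0},{"gripper":0,"travel":[0,0,-1],"spin":0},{"gripper":0,"travel":[0,0,0],"spin":-0.6},{"gripper":0,"travel":[0,0,0],"spin":-0.6},{"gripper":0,"travel":[0,0,0],"spin":-0.6},{"gripper":0,"travel":[0,0,0],"spin":0},{"gripper":0,"travel":[0,0,0],"spin":0}]'
python3 -c "
from h import *
go(.60,-.012,.145,-4)"
```

```text
t: 7.43
tool_pos: [0.6271, -0.2399, 0.1442]
ee_rot: [-3.141, 0.002, -0.071]
contact_force: [-0.3, -0.6, -4.3]
finger_gap: 0.0234
grasp_force: 78.7
t 7.43 pos [ 0.6271 -0.2399  0.1442] yaw -4.07 gap 0.0234 F [-0.3 -0.6 -4.3] | travel [-1.73 -9.02 -0.03] spin -0.02
```

```bash
python3 -m crank '[{"gripper":0,"travel":[-0.2,-0.5,0],"spin":0},{"gripper":0,"travel":[-0.2,-0.9,0],"spin":0},{"gripper":0,"travel":[-0.2,-0.95,0],"spin":0},{"gripper":0,"travel":[-0.2,-0.95,0],"spin":0},{"gripper":0,"travel":[-0.2,-0.95,0],"spin":0},{"gripper":0,"travel":[-0.2,-0.95,0],"spin":0},{"gripper":0,"travel":[-0.2,-0.95,0],"spin":0},{"gripper":0,"travel":[-0.2,-0.9,0],"spin":0}]' >/dev/null
python3 -m crank '[{"gripper":0,"travel":[-0.12,-0.8,0],"spin":0},{"gripper":0,"travel":[0,-0.7,0],"spin":0},{"gripper":0,"travel":[0,-0.4,0],"spin":0},{"gripper":0,"travel":[0,-0.07,0],"spin":0},{"gripper":0,"travel":[0,0,0],"spin":0},{"gripper":0,"travel":[0,0,0],"spin":0},{"gripper":0,"travel":[0,0,0],"spin":0},{"gripper":0,"travel":[0,0,0],"spin":0}]' >/dev/null
python3 - <<'E'
from h import *
c=cam('wrist');cv2.imwrite('pics/w3.png',c[0])
go(.60,-.012,.083,-4)
E
```

```text
t 8.82 pos [ 0.6006 -0.0131  0.1452] yaw -4.09 gap 0.0233 F [-0.6  0.5 -4. ] | travel [-0.03 -0.04  2.49] spin -0.02
```

View pics/w3.png

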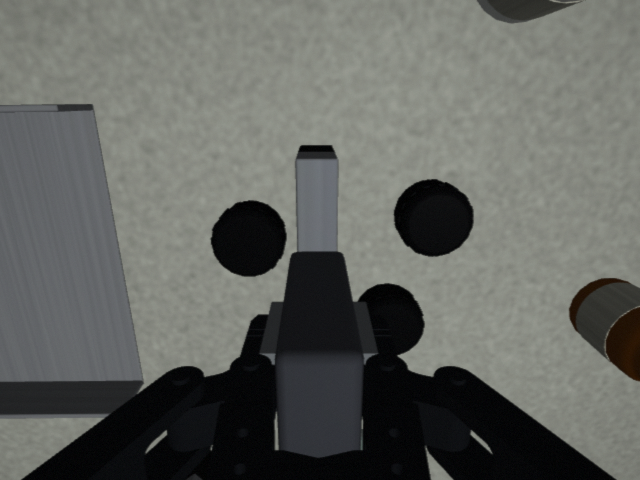

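The wrist view shows cap a at (248,238), cap c at (433,218), cap b at (388,318), and the blade in the gap between them. I'll check the clearance in numbers.

Run:
```python
from h import *
c=cam('wrist')
for n,q,r in(('a',248,238),('aR',287,238),('aL',211,238),('c',433,218),('cL',395,218),('cR',473,218),('bR',424,318),('bB',390,356)):print(n,at(c,r,q,.02)[:2].round(4))
print('tray open far/near z0',at(c,107,93,.04),at(c,380,143,.0),at(c,380,142,.04))
go(.60,-.010,.083,-4)
```

```text
a [0.5976 0.0367]
aR [0.5956 0.0093]
aL [0.5994 0.0627]
c [ 0.6028 -0.093 ]
cL [ 0.6047 -0.0668]
cR [ 0.6007 -0.1207]
bR [ 0.5244 -0.0878]
bB [ 0.4925 -0.0616]
tray open far/near z0 [0.6912612  0.11266967 0.04      ] [0.46933478 0.14771516 0.        ] [0.49927966 0.12531321 0.04      ]
t 8.87 pos [ 0.6006 -0.0128  0.1453] yaw -4.07 gap 0.0232 F [ 0.2 -0.3 -3.2] | travel [-0.03 -0.11  2.49] spin -0.02
```

```bash
python3 -m crank '[{"gripper":0,"travel":[0,0,0.6],"spin":0},{"gripper":0,"travel":[0,0,0.8],"spin":0},{"gripper":0,"travel":[0,0,0.6],"spin":0},{"gripper":0,"travel":[0,0,0.3],"spin":0},{"gripper":0,"travel":[0,0,0.19],"spin":0},{"gripper":0,"travel":[0,0,0],"spin":0},{"gripper":0,"travel":[0,0,0],"spin":0},{"gripper":0,"travel":[0,0,0],"spin":0}]'
python3 -m crank '[{"gripper":0,"travel":[0,-0.2,0],"spin":0},{"gripper":0,"travel":[0,-0.3,0],"spin":0},{"gripper":0,"travel":[0,-0.35,0],"spin":0},{"gripper":0,"travel":[0,-0.35,0],"spin":0},{"gripper":0,"travel":[0,-0.35,0],"spin":0},{"gripper":0,"travel":[0,-0.35,0],"spin":0},{"gripper":0,"travel":[0,-0.35,0],"spin":0},{"gripper":0,"travel":[0,-0.35,0],"spin":0}]'
python3 -c "
from h import *
go(.61,.166,.083,-4)"
```

```text
t: 9.53
tool_pos: [0.6014, -0.0117, 0.0842]
ee_rot: [-3.141, -0.002, -0.07]
contact_force: [0.3, -0.3, -3.8]
finger_gap: 0.0231
grasp_force: 78.8
t: 10.2
tool_pos: [0.6051, 0.0544, 0.0831]
ee_rot: [-3.141, 0.0, -0.069]
contact_force: [0.4, 0.1, -2.9]
finger_gap: 0.0233
grasp_force: 78.7
t 10.2 pos [0.6051 0.0544 0.0831] yaw -3.95 gap 0.0233 F [ 0.4  0.1 -2.9] | travel [-0.11 -4.47  0.  ] spin 0.01
```

```bash
python3 -m crank '[{"gripper":0,"travel":[0,-0.35,0],"spin":0},{"gripper":0,"travel":[0,-0.35,0],"spin":0},{"gripper":0,"travel":[0,-0.35,0],"spin":0},{"gripper":0,"travel":[0,-0.35,0],"spin":0},{"gripper":0,"travel":[0,-0.35,0],"spin":0},{"gripper":0,"travel":[0,-0.35,0],"spin":0},{"gripper":0,"travel":[0,-0.35,0],"spin":0},{"gripper":0,"travel":[0,-0.35,0],"spin":0}]' >/dev/null
python3 -m crank '[{"gripper":0,"travel":[0,-0.35,0],"spin":0},{"gripper":0,"travel":[0,-0.35,0],"spin":0},{"gripper":0,"travel":[0,-0.3,0],"spin":0},{"gripper":0,"travel":[0,-0.25,0],"spin":0},{"gripper":0,"travel":[0,-0.2,0],"spin":0},{"gripper":0,"travel":[0,-0.1,0],"spin":0},{"gripper":0,"travel":[0,0,0],"spin":0},{"gripper":0,"travel":[0,0.2,0],"spin":0}]'
python3 -m crank '[{"gripper":0,"travel":[0,0.3,0],"spin":0},{"gripper":0,"travel":[0,0.2,-0.5],"spin":0},{"gripper":0,"travel":[0,0,-0.8],"spin":0},{"gripper":0,"travel":[0,0,-0.8],"spin":0},{"gripper":0,"travel":[0,0,-0.4],"spin":0},{"gripper":0,"travel":[0,0,0],"spin":0},{"gripper":0,"travel":[0,0,0],"spin":0},{"gripper":0,"travel":[0,0,0],"spin":0}]'
python3 - <<'E'
from h import *
c=cam('top')
for m in regions_of('top','cap0'):
    rr=np.argwhere(m['region']);print(round(m['confidence'],2),m['box'],at(c,*rr.mean(0),.02)[:2].round(4))
go(.56,-.155,.145,-4)
E
```

```text
t: 11.53
tool_pos: [0.6121, 0.1577, 0.0831]
ee_rot: [-3.141, 0.0, -0.068]
contact_force: [-0.3, 1.0, -4.0]
finger_gap: 0.0233
grasp_force: 78.4
t: 12.2
tool_pos: [0.6108, 0.1436, 0.1445]
ee_rot: [3.141, 0.001, -0.07]
contact_force: [-0.2, 0.3, -3.5]
finger_gap: 0.0232
grasp_force: 78.8
0.88 [347.3, 195.2, 27.9, 27.6] [ 0.5988 -0.0949]
0.85 [336.4, 234.7, 21.7, 23.7] [ 0.5204 -0.0614]
0.53 [366.9, 119.9, 36.1, 36.9] [ 0.7591 -0.1529]
t 12.3 pos [0.6106 0.1438 0.144 ] yaw -3.98 gap 0.0231 F [-0.4  0.5 -3.5] | travel [-1.19 12.06 -0.03] spin 0.01
```

```bash
python3 -m crank '[{"gripper":0,"travel":[0,0,0],"spin":-0.5},{"gripper":0,"travel":[0,0.4,0],"spin":-0.5},{"gripper":0,"travel":[-0.2,0.7,0],"spin":0},{"gripper":0,"travel":[-0.2,0.9,0],"spin":0},{"gripper":0,"travel":[-0.2,0.9,0],"spin":0},{"gripper":0,"travel":[-0.2,0.9,0],"spin":0},{"gripper":0,"travel":[-0.2,0.9,0],"spin":0},{"gripper":0,"travel":[-0.2,0.9,0],"spin":0}]' >/dev/null
python3 -m crank '[{"gripper":0,"travel":[-0.2,0.9,0],"spin":0},{"gripper":0,"travel":[-0.2,0.9,0],"spin":0},{"gripper":0,"travel":[-0.2,0.9,0],"spin":0},{"gripper":0,"travel":[-0.2,0.9,0],"spin":0},{"gripper":0,"travel":[0,0.9,0],"spin":0},{"gripper":0,"travel":[0,0.9,0],"spin":0},{"gripper":0,"travel":[0,0.7,0],"spin":0},{"gripper":0,"travel":[0,0.4,0],"spin":0}]' >/dev/null
python3 -m crank '[{"gripper":0,"travel":[0,0.2,0],"spin":0},{"gripper":0,"travel":[0,0,0],"spin":0},{"gripper":0,"travel":[0,0,0],"spin":0},{"gripper":0,"travel":[0,0,0],"spin":0},{"gripper":0,"travel":[0,0,0],"spin":0},{"gripper":0,"travel":[0,0,0],"spin":0},{"gripper":0,"travel":[0,0,0],"spin":0},{"gripper":0,"travel":[0,0,0],"spin":0}]' >/dev/null
python3 - <<'E'
from h import *
c=cam('wrist');cv2.imwrite('pics/w4.png',c[0])
t=cam('top')
for m in regions_of('top','cap0'):
    rr=np.argwhere(m['region']);print(round(m['confidence'],2),m['box'],at(t,*rr.mean(0),.02)[:2].round(4))
go(.561,-.152,.083,0)
E
```

```text
0.8 [333.6, 235.0, 25.6, 23.9] [ 0.5203 -0.0614]
0.71 [216.3, 189.5, 26.3, 28.3] [0.6088 0.1971]
0.56 [349.2, 194.7, 24.6, 27.2] [ 0.5998 -0.0938]
t 14.45 pos [ 0.5612 -0.1633  0.1456] yaw 0.03 gap 0.0228 F [ 0.2  0.2 -3.6] | travel [-0.01 -0.45  2.5 ] spin 0.01
```

View pics/w4.png

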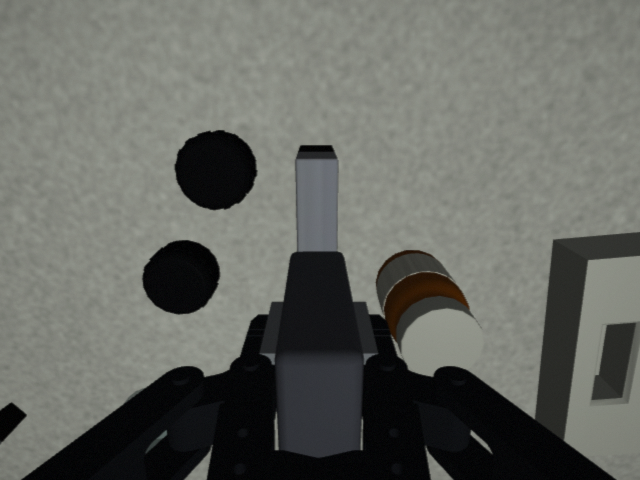

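The view shows caps at (216,170) and (181,277), both within the blade's span. The jar at (430,310) is beside the gripper, so I'll shift 12 mm away from it while lowering.

```bash
python3 -m crank '[{"gripper":0,"travel":[0,-0.3,0.1],"spin":0},{"gripper":0,"travel":[0,-0.2,0.6],"spin":0},{"gripper":0,"travel":[0,0,0.8],"spin":0},{"gripper":0,"travel":[0,0,0.6],"spin":0},{"gripper":0,"travel":[0,0,0.4],"spin":0},{"gripper":0,"travel":[0,0,0],"spin":0},{"gripper":0,"travel":[0,0,0],"spin":0},{"gripper":0,"travel":[0,0,0],"spin":0}]'
python3 -c "
from h import *
go(.561,.154,.083,0)"
```

```text
t: 15.12
tool_pos: [0.5616, -0.1508, 0.0835]
ee_rot: [3.141, -0.001, 0.0]
contact_force: [-0.1, 0.1, -2.8]
finger_gap: 0.0227
grasp_force: 79.1
t 15.12 pos [ 0.5616 -0.1508  0.0835] yaw 0.03 gap 0.0227 F [-0.1  0.1 -2.8] | travel [ -0.02 -12.19   0.02] spin 0.01
```

```bash
python3 -m crank '[{"gripper":0,"travel":[0,-0.2,0],"spin":0},{"gripper":0,"travel":[0,-0.3,0],"spin":0},{"gripper":0,"travel":[0,-0.35,0],"spin":0},{"gripper":0,"travel":[0,-0.35,0],"spin":0},{"gripper":0,"travel":[0,-0.35,0],"spin":0},{"gripper":0,"travel":[0,-0.35,0],"spin":0},{"gripper":0,"travel":[0,-0.35,0],"spin":0},{"gripper":0,"travel":[0,-0.35,0],"spin":0}]' >/dev/null
python3 -m crank '[{"gripper":0,"travel":[0,-0.35,0],"spin":0},{"gripper":0,"travel":[0,-0.35,0],"spin":0},{"gripper":0,"travel":[0,-0.35,0],"spin":0},{"gripper":0,"travel":[0,-0.35,0],"spin":0},{"gripper":0,"travel":[0,-0.35,0],"spin":0},{"gripper":0,"travel":[0,-0.35,0],"spin":0},{"gripper":0,"travel":[0,-0.35,0],"spin":0},{"gripper":0,"travel":[0,-0.35,0],"spin":0}]' >/dev/null
python3 -m crank '[{"gripper":0,"travel":[0,-0.35,0],"spin":0},{"gripper":0,"travel":[0,-0.35,0],"spin":0},{"gripper":0,"travel":[0,-0.35,0],"spin":0},{"gripper":0,"travel":[0,-0.35,0],"spin":0},{"gripper":0,"travel":[0,-0.35,0],"spin":0},{"gripper":0,"travel":[0,-0.35,0],"spin":0},{"gripper":0,"travel":[0,-0.35,0],"spin":0},{"gripper":0,"travel":[0,-0.35,0],"spin":0}]' >/dev/null
python3 - <<'E'
from h import *
c=cam('wrist')
for m in regions_of('wrist','cap0'):
    rr=np.argwhere(m['region']);print(round(m['confidence'],2),m['box'],at(c,*rr.mean(0),.02)[:2].round(4))
go(.561,.154,.083,0)
E
```

```text
0.85 [212.3, 268.3, 75.2, 85.6] [0.5356 0.0959]
0.8 [202.3, 138.0, 95.9, 101.6] [0.6041 0.0895]
0.64 [0.8, 122.9, 108.1, 100.6] [0.6114 0.1934]
t 17.22 pos [0.561  0.0568 0.0831] yaw 0.19 gap 0.0231 F [ 0.4  0.6 -3.7] | travel [ 0.01 -3.89  0.01] spin 0.05
```

```bash
python3 -m crank '[{"gripper":0,"travel":[0,-0.35,0],"spin":0},{"gripper":0,"travel":[0,-0.35,0],"spin":0},{"gripper":0,"travel":[0,-0.3,0],"spin":0},{"gripper":0,"travel":[0,-0.25,0],"spin":0},{"gripper":0,"travel":[0,-0.25,0],"spin":0},{"gripper":0,"travel":[0,-0.25,0],"spin":0},{"gripper":0,"travel":[0,-0.25,0],"spin":0},{"gripper":0,"travel":[0,-0.25,0],"spin":0}]' >/dev/null
python3 -m crank '[{"gripper":0,"travel":[0,-0.25,0],"spin":0},{"gripper":0,"travel":[0,-0.25,0],"spin":0},{"gripper":0,"travel":[0,-0.25,0],"spin":0},{"gripper":0,"travel":[0,-0.25,0],"spin":0},{"gripper":0,"travel":[0,-0.25,0],"spin":0},{"gripper":0,"travel":[0,-0.2,0],"spin":0},{"gripper":0,"travel":[0,-0.2,0],"spin":0},{"gripper":0,"travel":[0,0,0],"spin":0}]'
python3 - <<'E'
from h import *
c=cam('wrist');cv2.imwrite('pics/w5.png',c[0])
for m in regions_of('wrist','cap0'):
    rr=np.argwhere(m['region']);print(round(m['confidence'],2),m['box'],at(c,*rr.mean(0),.02)[:2].round(4))
go(.561,.154,.083,0)
E
```

```text
t: 18.55
tool_pos: [0.5609, 0.1534, 0.0831]
ee_rot: [-3.141, -0.0, 0.002]
contact_force: [0.5, 0.4, -3.8]
finger_gap: 0.0234
grasp_force: 79.2
0.87 [201.1, 134.9, 97.8, 103.6] [0.6039 0.1881]
0.86 [213.8, 267.9, 73.5, 89.1] [0.5351 0.1945]
0.75 [102.2, 117.2, 115.3, 97.9] [0.6149 0.2364]
t 18.65 pos [0.561  0.1521 0.083 ] yaw 0.06 gap 0.0231 F [-0.1 -0.8 -4. ] | travel [-0.   -0.08  0.  ] spin 0.01
```

View pics/w5.png

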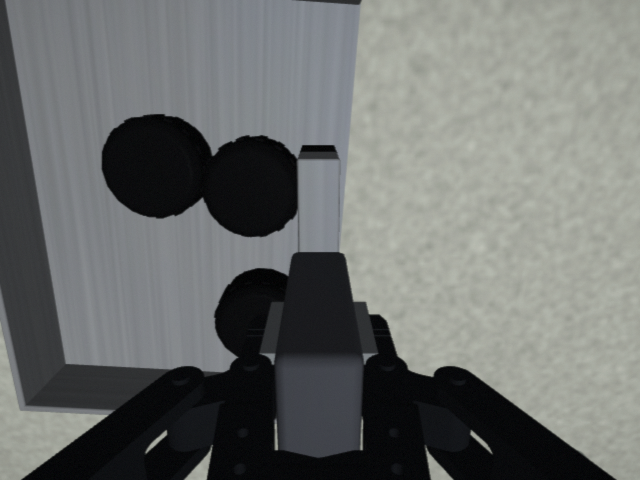

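All three caps are past the open edge, which runs along about col 350 at the top of the picture: (157,165), (253,186) and (258,310). One small extra push, then back off, lift and rotate.

```bash
python3 -m crank '[{"gripper":0,"travel":[0,-0.15,0],"spin":0},{"gripper":0,"travel":[0,-0.15,0],"spin":0},{"gripper":0,"travel":[0,-0.1,0],"spin":0},{"gripper":0,"travel":[0,0,0],"spin":0},{"gripper":0,"travel":[0,0.2,0],"spin":0},{"gripper":0,"travel":[0,0.3,0],"spin":0},{"gripper":0,"travel":[0,0.2,-0.5],"spin":0},{"gripper":0,"travel":[0,0,-0.8],"spin":0}]' >/dev/null
python3 -m crank '[{"gripper":0,"travel":[0,0,-0.9],"spin":0},{"gripper":0,"travel":[0,0,-0.9],"spin":0},{"gripper":0,"travel":[0,0,-0.9],"spin":0},{"gripper":0,"travel":[0,0,-0.9],"spin":-0.35},{"gripper":0,"travel":[0,0,-0.7],"spin":-0.35},{"gripper":0,"travel":[0,0,-0.4],"spin":-0.35},{"gripper":0,"travel":[0,0,-0.1],"spin":-0.25},{"gripper":0,"travel":[0,0,0],"spin":0}]' >/dev/null
python3 -c "
from h import *
go(.467,-.34,.235,5.2)"
```

```text
t 19.98 pos [0.5616 0.1435 0.2371] yaw 5.22 gap 0.023 F [ 0.1  0.4 -4. ] | travel [-5.53 18.92  0.07] spin 0.0
```

```bash
python3 -m crank '[{"gripper":0,"travel":[-0.25,0.4,0],"spin":0},{"gripper":0,"travel":[-0.25,0.7,0],"spin":0},{"gripper":0,"travel":[-0.25,0.85,0],"spin":0},{"gripper":0,"travel":[-0.25,0.85,0],"spin":0},{"gripper":0,"travel":[-0.25,0.85,0],"spin":0},{"gripper":0,"travel":[-0.25,0.85,0],"spin":0},{"gripper":0,"travel":[-0.25,0.85,0],"spin":0},{"gripper":0,"travel":[-0.25,0.85,0],"spin":0}]' >/dev/null
python3 -m crank '[{"gripper":0,"travel":[-0.25,0.85,0],"spin":0},{"gripper":0,"travel":[-0.25,0.85,0],"spin":0},{"gripper":0,"travel":[-0.25,0.85,0],"spin":0},{"gripper":0,"travel":[-0.25,0.85,0],"spin":0},{"gripper":0,"travel":[-0.25,0.85,0],"spin":0},{"gripper":0,"travel":[-0.25,0.85,0],"spin":0},{"gripper":0,"travel":[-0.25,0.85,0],"spin":0},{"gripper":0,"travel":[-0.25,0.85,0],"spin":0}]' >/dev/null
python3 -m crank '[{"gripper":0,"travel":[-0.25,0.85,0],"spin":0},{"gripper":0,"travel":[-0.25,0.85,0],"spin":0},{"gripper":0,"travel":[-0.25,0.85,0],"spin":0},{"gripper":0,"travel":[-0.25,0.85,0],"spin":0},{"gripper":0,"travel":[-0.25,0.85,0],"spin":0},{"gripper":0,"travel":[-0.25,0.85,0],"spin":0},{"gripper":0,"travel":[0,0.5,0],"spin":0},{"gripper":0,"travel":[0,0.3,0],"spin":0}]' >/dev/null
python3 -m crank '[{"gripper":0,"travel":[0,0,0],"spin":0},{"gripper":0,"travel":[0,0,0],"spin":0},{"gripper":0,"travel":[0,0,0],"spin":0},{"gripper":0,"travel":[0,0,0],"spin":0},{"gripper":0,"travel":[0,0,0],"spin":0},{"gripper":0,"travel":[0,0,0],"spin":0},{"gripper":0,"travel":[0,0,0],"spin":0},{"gripper":0,"travel":[0,0,0],"spin":0}]' >/dev/null
python3 - <<'E'
from h import *
t=cam('top')
for m in regions_of('top','cap0'):
    rr=np.argwhere(m['region']);print(round(m['confidence'],2),m['box'],at(t,*rr.mean(0),.02)[:2].round(4))
c=cam('wrist');cv2.imwrite('pics/w6.png',c[0])
for m in mark_of('wrist','holder_hole0'):print(m,at(c,*m['point'],.042).round(4))
go(.467,-.43,.235,5.2)
E
```

```text
0.93 [212.8, 191.6, 28.7, 28.0] [0.6004 0.1953]
0.85 [196.9, 186.4, 24.5, 27.1] [0.6127 0.2439]
0.71 [215.5, 231.6, 24.0, 24.0] [0.5235 0.1946]
{'point': [212.6, 419.8], 'confidence': 0.91} [ 0.4684 -0.427   0.042 ]
t 22.85 pos [ 0.4672 -0.3389  0.2356] yaw 5.22 gap 0.0229 F [ 0.3  0.4 -4. ] | travel [-0.34  3.63  0.02] spin 0.01
```

View pics/w6.png

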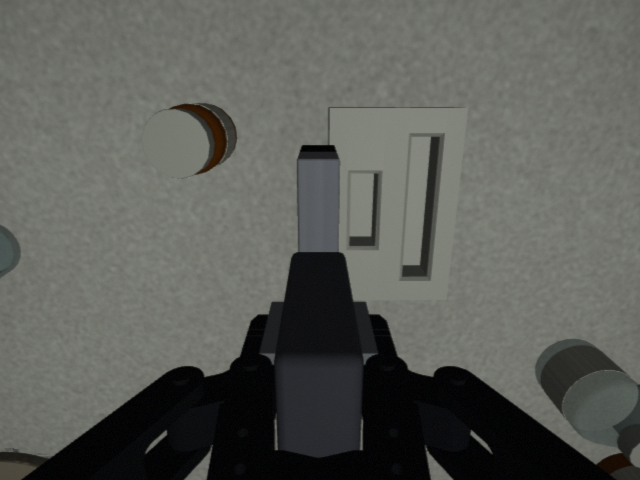

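Caps are all inside the tray (y ≈ 0.195, 0.244, 0.195). The long slot's mouth corners are near (409,134), (444,134), (432,280) and (401,279), and the held blade's far end is at (317,146). I'll refine the corners.

Run:
```python
from h import *
c=cam('wrist');g=cv2.cvtColor(c[0],cv2.COLOR_BGR2GRAY)
P=np.array([[409,134],[444,134],[432,280],[401,279]],np.float32)
Q=cv2.cornerSubPix(g,P.reshape(-1,1,2).copy(),(4,4),(-1,-1),(3,50,.01)).reshape(-1,2);print(Q.round(1).tolist())
for A in(P,Q):
    W=np.array([at(c,y,x,.042)[:2] for x,y in A]);u=W[:2].mean(0)-W[2:].mean(0)
    print(W.round(4).tolist(),'mid',W.mean(0).round(4),'len',np.linalg.norm(u).round(4),'wid',np.linalg.norm(W[0]-W[1]).round(4),np.linalg.norm(W[3]-W[2]).round(4),'ang',np.degrees(np.arctan2(u[1],u[0])).round(2))
B=[[330,107],[467,107],[447,300]];print('block',[at(c,y,x,.042)[:2].round(4).tolist() for x,y in B])
zb=get_state()['tool_pos'][2]-.0812
R=R_of(get_state()['ee_rot']);T=get_state()['tool_pos']
for n,x,y,z in(('bladeL far steel top',297,158,.055),('bladeR',339,158,.055),('bottom far L',301,146,0),('bottomfarR',335,146,0)):
    print(n,(R.T@(at(c,y,x,zb+z)-T)).round(4))
rows=g[215,385:450];print(rows.tolist()); print(g[125:145,425].tolist(),g[262:290,415].tolist()); print(g[140:166,317].tolist())
```

```text
[[409.0, 133.60000610351562], [444.20001220703125, 132.6999969482422], [430.1000061035156, 280.20001220703125], [400.29998779296875, 279.1000061035156]]
[[0.5328, -0.407], [0.5354, -0.4353], [0.4063, -0.4491], [0.4047, -0.4207]] mid [ 0.4698 -0.428 ] len 0.1293 wid 0.0284 0.0285 ang 6.1
[[0.5331, -0.4069], [0.5364, -0.4353], [0.406, -0.4474], [0.4046, -0.4201]] mid [ 0.47   -0.4274] len 0.1301 wid 0.0285 0.0274 ang 5.58
block [[0.5478, -0.3411], [0.5575, -0.4495], [0.3874, -0.4668]]
bladeL far steel top [ 0.0622 -0.0086  0.0262]
bladeR [0.0621 0.0089 0.0262]
bottom far L [ 0.0614 -0.0092  0.0812]
bottomfarR [0.0613 0.0094 0.0812]
[131, 131, 128, 128, 129, 129, 129, 129, 129, 130, 128, 130, 129, 129, 130, 130, 130, 127, 119, 110, 112, 127, 131, 132, 133, 134, 132, 133, 133, 133, 132, 132, 132, 133, 131, 130, 132, 131, 115, 63, 40, 38, 36, 37, 37, 37, 40, 59, 79, 80, 81, 96, 120, 128, 128, 129, 129, 129, 129, 129, 129, 128, 129, 129, 131]
[132, 131, 131, 133, 134, 131, 132, 129, 99, 95, 96, 114, 129, 134, 132, 131, 133, 133, 132, 133] [130, 129, 124, 71, 46, 44, 43, 44, 43, 45, 45, 43, 44, 48, 69, 91, 93, 91, 98, 125, 129, 129, 127, 127, 127, 128, 126, 127]
[120, 122, 120, 121, 113, 31, 2, 0, 2, 2, 4, 13, 29, 33, 33, 32, 30, 31, 43, 72, 86, 95, 95, 97, 94, 93]
```

```bash
python3 -m crank '[{"gripper":0,"travel":[-0.04,0.3,0],"spin":-0.14},{"gripper":0,"travel":[-0.05,0.6,0],"spin":0},{"gripper":0,"travel":[-0.05,0.7,0],"spin":0},{"gripper":0,"travel":[-0.05,0.7,0],"spin":0},{"gripper":0,"travel":[-0.05,0.6,0],"spin":0},{"gripper":0,"travel":[-0.05,0.4,0],"spin":0},{"gripper":0,"travel":[0,0.2,0],"spin":0},{"gripper":0,"travel":[0,0,0],"spin":0}]' >/dev/null
python3 -m crank '[{"gripper":0,"travel":[0,0,0.5],"spin":0},{"gripper":0,"travel":[0,0,0.8],"spin":0},{"gripper":0,"travel":[0,0,0.9],"spin":0},{"gripper":0,"travel":[0,0,0.7],"spin":0},{"gripper":0,"travel":[0,0,0.5],"spin":0},{"gripper":0,"travel":[0,0,0.3],"spin":0},{"gripper":0,"travel":[0,0,0],"spin":0},{"gripper":0,"travel":[0,0,0],"spin":0}]' >/dev/null
python3 - <<'E'
from h import *
c=cam('wrist');g=cv2.cvtColor(c[0],cv2.COLOR_BGR2GRAY)
cv2.imwrite('pics/w7.png',cv2.convertScaleAbs(c[0],alpha=1.5))
go(.468,-.4275,.093,5.8)
E
```

```text
t 24.28 pos [ 0.4694 -0.4269  0.1443] yaw 5.8 gap 0.023 F [ 0.  -0.9 -2.9] | travel [-0.06  0.02  2.05] spin 0.0
```

View pics/w7.png

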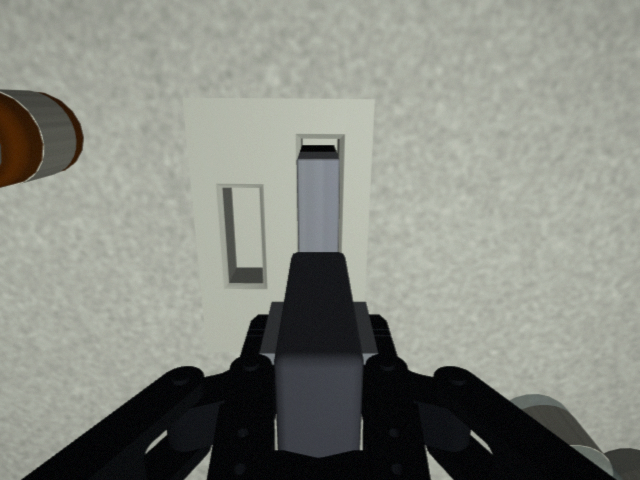

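The blade end (301–335, row 146) hangs over the slot mouth, whose far corners are at (296,134) and (345,134). Checking the offset in tool coordinates.

Run:
```python
from h import *
c=cam('wrist');s=get_state();R=R_of(s['ee_rot']);T=s['tool_pos']
for x,y in((296,134),(345,134),(320.5,134)):print((R.T@(at(c,y,x,.042)-T)).round(4))
go(.468,-.4275,.093,5.8)
```

```text
[ 0.066  -0.0132  0.1027]
[0.066  0.0158 0.1028]
[0.066  0.0013 0.1027]
t 24.33 pos [ 0.4694 -0.4271  0.1446] yaw 5.79 gap 0.0236 F [-0.7  0.1 -3.1] | travel [-0.06  0.01  2.06] spin -0.0
```

```bash
python3 -m crank '[{"gripper":0,"travel":[-0.05,0.04,0],"spin":0},{"gripper":0,"travel":[0,0,0.2],"spin":0},{"gripper":0,"travel":[0,0,0.25],"spin":0},{"gripper":0,"travel":[0,0,0.25],"spin":0},{"gripper":0,"travel":[0,0,0.2],"spin":0},{"gripper":0,"travel":[0,0,0.1],"spin":0},{"gripper":0,"travel":[0,0,0.1],"spin":0},{"gripper":0,"travel":[0,0,0],"spin":0}]'
python3 -m crank '[{"gripper":0,"travel":[0,0,0.1],"spin":0},{"gripper":0,"travel":[0,0,0.1],"spin":0},{"gripper":0,"travel":[0,0,0.1],"spin":0},{"gripper":0,"travel":[0,0,0.1],"spin":0},{"gripper":0,"travel":[0,0,0.1],"spin":0},{"gripper":0,"travel":[0,0,0],"spin":0},{"gripper":0,"travel":[0,0,0],"spin":0},{"gripper":0,"travel":[0,0,0],"spin":0}]'
python3 -c "
from h import *
go(.468,-.4275,.093,5.8)"
```

```text
t: 25.0
tool_pos: [0.4673, -0.4275, 0.1147]
ee_rot: [-3.141, 0.001, 0.101]
contact_force: [-0.1, -0.3, -3.4]
finger_gap: 0.0232
grasp_force: 79.2
t: 25.67
tool_pos: [0.4676, -0.4279, 0.1031]
ee_rot: [3.142, -0.0, 0.101]
contact_force: [1.0, -0.3, -3.2]
finger_gap: 0.0228
grasp_force: 79.2
t 25.67 pos [ 0.4676 -0.4279  0.1031] yaw 5.78 gap 0.0228 F [ 1.  -0.3 -3.2] | travel [ 0.02 -0.01  0.41] spin -0.0
```

Entered the slot with no force. Lowering on until it touches the bottom.

```bash
python3 -m crank '[{"gripper":0,"travel":[0,0,0.1],"spin":0},{"gripper":0,"travel":[0,0,0.1],"spin":0},{"gripper":0,"travel":[0,0,0.08],"spin":0},{"gripper":0,"travel":[0,0,0.06],"spin":0},{"gripper":0,"travel":[0,0,0],"spin":0},{"gripper":0,"travel":[0,0,0],"spin":0},{"gripper":0,"travel":[0,0,0],"spin":0},{"gripper":0,"travel":[0,0,0],"spin":0}]'
python3 -m crank '[{"gripper":0,"travel":[0,0,0.04],"spin":0},{"gripper":0,"travel":[0,0,0],"spin":0},{"gripper":0,"travel":[0,0,0.04],"spin":0},{"gripper":0,"travel":[0,0,0],"spin":0},{"gripper":0,"travel":[0,0,0],"spin":0},{"gripper":0,"travel":[0,0,0],"spin":0},{"gripper":0,"travel":[0,0,0],"spin":0},{"gripper":0,"travel":[0,0,0],"spin":0}]'
```

```text
t: 26.33
tool_pos: [0.4677, -0.4279, 0.0947]
ee_rot: [3.141, -0.0, 0.101]
contact_force: [0.6, 0.1, -2.9]
finger_gap: 0.0229
grasp_force: 79.2
t: 27.0
tool_pos: [0.4677, -0.4279, 0.0927]
ee_rot: [3.141, -0.0, 0.101]
contact_force: [0.4, -0.5, -1.6]
finger_gap: 0.0231
grasp_force: 79.6
```

```bash
python3 -m crank '[{"gripper":0,"travel":[0,0,0.04],"spin":0},{"gripper":0,"travel":[0,0,0],"spin":0},{"gripper":0,"travel":[0,0,0],"spin":0},{"gripper":0,"travel":[0,0,0],"spin":0},{"gripper":0,"travel":[0,0,0],"spin":0},{"gripper":0,"travel":[0,0,0],"spin":0},{"gripper":0,"travel":[0,0,0],"spin":0},{"gripper":0,"travel":[0,0,0],"spin":0}]'
```

```text
t: 27.67
tool_pos: [0.468, -0.4279, 0.0926]
ee_rot: [3.141, -0.001, 0.101]
contact_force: [-1.3, 1.3, 5.0]
finger_gap: 0.0231
grasp_force: 80.4
```

It rests on the slot bottom: the force rose by 8 N and z matches 0.012 + 0.081. Releasing and retracting.

```bash
python3 -m crank '[{"gripper":0.5,"travel":[0,0,0],"spin":0},{"gripper":0.7,"travel":[0,0,0],"spin":0},{"gripper":1,"travel":[0,0,0],"spin":0},{"gripper":1,"travel":[0,0,0],"spin":0},{"gripper":1,"travel":[0,0,0],"spin":0},{"gripper":1,"travel":[0,0,0],"spin":0},{"gripper":1,"travel":[0,0,0],"spin":0},{"gripper":1,"travel":[0,0,0],"spin":0}]'
python3 -m crank '[{"gripper":1,"travel":[0,0,-0.3],"spin":0},{"gripper":1,"travel":[0,0,-0.6],"spin":0},{"gripper":1,"travel":[0,0,-0.9],"spin":0},{"gripper":1,"travel":[0,0,-1],"spin":0},{"gripper":1,"travel":[0,0,-1],"spin":0},{"gripper":1,"travel":[0,0,-1],"spin":0},{"gripper":1,"travel":[0,0,-0.5],"spin":0},{"gripper":1,"travel":[0,0,0],"spin":0}]'
python3 - <<'E'
from h import *
c=cam('wrist');s=get_state();g=cv2.cvtColor(c[0],cv2.COLOR_BGR2GRAY)
for m in regions_of('wrist','pusher'): print('p',m['box'],round(m['confidence'],2))
for p in((.4697,-.4277,.147),):print('handle top expected at',proj(c,p).round())
t=cam('top')
for l in('cap0','jar','beaker','bottle','dishes'):
  for m in regions_of('top',l)[:3]:
    rr=np.argwhere(m['region']);print(l,round(m['confidence'],2),np.round(m['box']),at(t,*rr.mean(0),.02)[:2].round(4))
E
```

```text
t: 28.33
tool_pos: [0.4676, -0.4278, 0.0915]
ee_rot: [-3.141, -0.0, 0.101]
contact_force: [0.6, -0.2, -0.6]
finger_gap: 0.0853
grasp_force: 0.0
t: 29.0
tool_pos: [0.4689, -0.429, 0.229]
ee_rot: [3.137, -0.005, 0.101]
contact_force: [0.4, -0.2, 0.5]
finger_gap: 0.0853
grasp_force: 0.0
p [296.1, 129.7, 39.9, 152.7] 0.56
handle top expected at [315. 250.]
cap0 0.91 [194. 186.  27.  26.] [0.6136 0.2452]
cap0 0.8 [215. 193.  28.  26.] [0.6005 0.195 ]
cap0 0.6 [214. 233.  24.  24.] [0.5236 0.1955]
jar 0.88 [415. 235.  29.  28.] [ 0.5137 -0.2416]
beaker 0.85 [310. 293.  31.  34.] [ 0.3781 -0.0224]
bottle 0.98 [370. 119.  34.  37.] [ 0.7593 -0.1522]
bottle 0.24 [470. 233.  66.  78.] [ 0.464  -0.3945]
dishes 0.89 [ 86. 240.  52.  40.] [0.4869 0.4392]
```

```bash
python3 -c "
from plant import *
print(hand_in())"
```

```text
the job is handed in; nothing more can be done
None
```

The job is handed in at about 29 s: all three caps are inside the tray, the pusher stands upright on the bottom of the long slot, and the last top-camera check showed the jar, bottle, beaker and dishes where they started.

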